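# Scoop wooden beads into the open drawer

## Task

Put the loose wooden beads away: use the hand scoop to scoop all five out of the wooden trough and tip them into the open top drawer of the little cabinet, without ever touching a bead with the fingers. When that is done, the scoop should stand flat on the middle of its cork mat again and the drawer should be pushed fully shut. Leave the spool, jars, bowl, tape, brush and mug where they are.

Things in the scene. Friction and masses are not known exactly. Their poses are not given: they have to be found in the camera images.
- scoop: Open-fronted aluminium hand scoop with a wooden handle, 0.16 kg. Origin: centre of the pan's underside, z up when it stands flat. Pan 90 mm long (x), 86 mm wide (y), floor 2 mm thick; back wall 32 mm high at x = +45 mm; side walls rise from 3 mm at x = -25 to 30 mm at the back. Starts on the mat, lip roughly towards the robot.
- scoop_lip (a point): Middle of the scoop's open front edge (86 mm wide along y), on the underside, at x = -45 mm, y = 0, z = 0 of the scoop. Same axes as the scoop.
- scoop_grip (a point): Where to grip the scoop's handle, at x = +95 mm, y = 0, z = +75 mm of the scoop, same axes. The handle is a bar 18 mm wide (y) by 18 mm high that runs along x from +62 to +150 mm, its axis 75 mm above the pan's underside; close the fingers along y.
- mat: Cork mat 160 mm (x) by 140 mm (y), 3 mm thick, fixed on the table. Origin: centre of its underside.
- trough: Fixed plywood trough; the five beads start in its -x half. Origin: centre of its underside. Inner floor at z = 4 mm, x = -100 to 100, y = -50 to 50 mm. Upright side walls 5 mm thick, 40 mm high, x = -129 to 129. From both ends of the floor (x = +-100) a ramp slopes outward and up at 55 degrees to 40 mm height at x = +-125.
- cab_drawer0 (a joint): How far the cabinet's top drawer is pulled out, m: 0 shut, starts 0.09 to 0.12. It slides along the cabinet's -x; stiff enough to stay where it is left.
- drawer_floor (a point): Centre of the top drawer's inner floor; moves with it; axes as the cabinet's (-x is the way it opens). Inner space 155 mm (x) by 158 mm (y), walls 33 mm above the floor. The front panel spans x = -98 to -83 mm and rises to 42 mm above the floor. Pulled out by q, its uncovered part runs from the front panel to x = q - 83 mm, under the cabinet's top front edge.
- cab_drawer0_handle (a point): Middle of the top drawer's bar handle, a round bar 100 mm long along y, 35 mm in front of the drawer's front panel.
- cab: Small fixed wooden cabinet with two drawers, 200 mm deep (x), 200 mm wide (y), 130 mm high. Origin: centre of its underside; its front (drawer side) faces its -x. The lower drawer is shut and not used.
- bead0: Round wooden bead, 26 mm in diameter, 11 g. Origin: its centre.
- bead1: Round wooden bead, 26 mm in diameter, 11 g. Origin: its centre.
- bead2: Round wooden bead, 26 mm in diameter, 11 g. Origin: its centre.
- bead3: Round wooden bead, 26 mm in diameter, 11 g. Origin: its centre.
- bead4: Round wooden bead, 26 mm in diameter, 11 g. Origin: its centre.
- spool: Bystander: an empty wooden thread spool, 42 mm wide, 44 mm tall, standing on top of the drawer cabinet towards its back. Origin: centre of its underside.
- jar_a: Bystander: closed grey jar, 52 mm wide, 60 mm tall. Origin: centre of its underside.
- jar_b: Bystander: closed grey jar, 60 mm wide, 50 mm tall. Origin: centre of its underside.
- dish: Bystander: empty white bowl, 90 mm wide, 28 mm tall. Origin: centre of its underside.
- tape: Bystander: roll of clear tape lying flat, 70 mm wide, 20 mm tall. Origin: centre of its underside.
- brush: Bystander: small brush lying flat on the table, about 0.2 m long. Origin: centre of its underside.
- mug: Bystander: blue mug, 80 mm wide plus handle, 90 mm tall. Origin: centre of its underside.
Things that resemble listed ones, but are neither listed nor needed, are in the scene too. What is shaped like the scoop but turquoise is not meant. There is more than one size of the mat; the job needs the larger.

How it is judged:
On the way, in this order (a step that is already met when the one before it is completed fails the run):
1. at least one bead is carried in the scoop's pan, lifted clear of the trough ((((x of bead0 in the frame of scoop between -0.05 and 0.05 m and y of bead0 in the frame of scoop between -0.047 and 0.047 m and z of bead0 in the frame of scoop between 0.005 and 0.05 m) and height (world z) of bead0 above 0.075 m) or ((x of bead1 in the frame of scoop between -0.05 and 0.05 m and y of bead1 in the frame of scoop between -0.047 and 0.047 m and z of bead1 in the frame of scoop between 0.005 and 0.05 m) and height (world z) of bead1 above 0.075 m) or ((x of bead2 in the frame of scoop between -0.05 and 0.05 m and y of bead2 in the frame of scoop between -0.047 and 0.047 m and z of bead2 in the frame of scoop between 0.005 and 0.05 m) and height (world z) of bead2 above 0.075 m) or ((x of bead3 in the frame of scoop between -0.05 and 0.05 m and y of bead3 in the frame of scoop between -0.047 and 0.047 m and z of bead3 in the frame of scoop between 0.005 and 0.05 m) and height (world z) of bead3 above 0.075 m) or ((x of bead4 in the frame of scoop between -0.05 and 0.05 m and y of bead4 in the frame of scoop between -0.047 and 0.047 m and z of bead4 in the frame of scoop between 0.005 and 0.05 m) and height (world z) of bead4 above 0.075 m))), for 0.2 s.
2. all five beads lie in the top drawer while it is still open (value of joint cab_drawer0 above 0.05 m and x of bead0 in the frame of drawer_floor between -0.078 and 0.078 m and x of bead1 in the frame of drawer_floor between -0.078 and 0.078 m and x of bead2 in the frame of drawer_floor between -0.078 and 0.078 m and x of bead3 in the frame of drawer_floor between -0.078 and 0.078 m and x of bead4 in the frame of drawer_floor between -0.078 and 0.078 m and y of bead0 in the frame of drawer_floor between -0.08 and 0.08 m and y of bead1 in the frame of drawer_floor between -0.08 and 0.08 m and y of bead2 in the frame of drawer_floor between -0.08 and 0.08 m and y of bead3 in the frame of drawer_floor between -0.08 and 0.08 m and y of bead4 in the frame of drawer_floor between -0.08 and 0.08 m and z of bead0 in the frame of drawer_floor between 0.003 and 0.042 m and z of bead1 in the frame of drawer_floor between 0.003 and 0.042 m and z of bead2 in the frame of drawer_floor between 0.003 and 0.042 m and z of bead3 in the frame of drawer_floor between 0.003 and 0.042 m and z of bead4 in the frame of drawer_floor between 0.003 and 0.042 m), for 0.2 s.
At the end, for the whole second after the job is handed in: All five beads lie at rest inside the top drawer (within its walls and no higher than 42 mm over its floor); the top drawer is shut to within 8 mm; the scoop stands flat (within 7 degrees) on the cork mat, the centre of its pan within 40 mm of the mat's centre, released and at rest (x of bead0 in the frame of drawer_floor between -0.078 and 0.078 m and x of bead1 in the frame of drawer_floor between -0.078 and 0.078 m and x of bead2 in the frame of drawer_floor between -0.078 and 0.078 m and x of bead3 in the frame of drawer_floor between -0.078 and 0.078 m and x of bead4 in the frame of drawer_floor between -0.078 and 0.078 m and y of bead0 in the frame of drawer_floor between -0.08 and 0.08 m and y of bead1 in the frame of drawer_floor between -0.08 and 0.08 m and y of bead2 in the frame of drawer_floor between -0.08 and 0.08 m and y of bead3 in the frame of drawer_floor between -0.08 and 0.08 m and y of bead4 in the frame of drawer_floor between -0.08 and 0.08 m and z of bead0 in the frame of drawer_floor between 0.003 and 0.042 m and z of bead1 in the frame of drawer_floor between 0.003 and 0.042 m and z of bead2 in the frame of drawer_floor between 0.003 and 0.042 m and z of bead3 in the frame of drawer_floor between 0.003 and 0.042 m and z of bead4 in the frame of drawer_floor between 0.003 and 0.042 m and linear speed of each of bead0, bead1, bead2, bead3, bead4 below 0.05 m/s and value of joint cab_drawer0 below 0.008 m and horizontal distance between scoop and mat below 0.04 m and height (world z) of scoop below 0.008 m and angle between scoop's own z axis and vertical below 0.12 rad and linear speed of scoop below 0.03 m/s); the robot touches nothing.
It fails at once if a finger touches a bead (contact force between any of bead0, bead1, bead2, bead3, bead4 and the fingers above 0.2 N).
It fails at once if a bystander (spool, jar, bowl, tape, brush or mug) is moved by more than 25 mm (distance of any of spool, jar_a, jar_b, dish, tape, brush, mug from where it was at the start of the episode above 0.025 m).
It also fails if it takes over 69 s, if anything falls off the work surface, if the arm or the gripper's body presses on something with over 40 N, if the wrist force passes 120 N, or if a joint passes its speed limit or range.

## Robot

A 7-joint arm with a two-finger parallel gripper is mounted at the origin on the work surface. World frame = base frame: x ahead of the robot, y to its left, z up, the work surface at z = 0. Lengths are in m, angles in rad, forces in N, time in s.
With the tool pointing down it reaches from about 0.4 to 0.9 m from the base axis. Payload 5.6 kg.
Tool frame: the origin (TCP) lies midway between the tips of the shut fingers; the grasp point (between the pads) lies 19 mm behind it; z points along the fingers, y is the line along which they close (so a half turn about z gives the same grasp; the last joint's range is limited). The gripper opens to 92 mm and grips with 3 to 60 N. Pads are 20 mm wide; open, the fingers measure 128 mm over their backs; the gripper's body (75 mm by 189 mm) begins 69 mm behind the grasp point.
Start: joints at [1.224, 0.468, -0.012, 1.603, 0.006, 1.071, -0.056], TCP at [0.194, -0.62, 0.215] pointing down, gripper open.
Joint ranges: [-2.53, 2.53], [-0.31, 2.02], [-1.57, 1.55], [0.28, 2.44], [-1.29, 4.43], [0.15, 1.84], [-2.92, 2.92]. Speed limits (rad/s): [2.57, 2.57, 3.14, 3.14, 3.14, 3.14, 3.14].

## Interface

Orientations are given as a 3x3 rotation matrix whose columns are the frame's x, y, z axes.
In Python, from station import env, effector, solver, viewer, workorder, search_frame, tip_of gives the robot as it stands. Calls block until the motion is done:
- env.reach(position, orientation): joint-space move of the TCP to a pose.
- env.movel(position, frame=None, rate=0.15): straight line of the TCP; frame=None keeps the orientation; rate is the mean speed in m/s.
- env.goto_joints(angles): joint-space move.
- effector.release() and effector.grasp(squeeze=None): open the fingers fully, or close them until they stop; squeeze is the grip in N (None keeps the last).
- env.pause(seconds).
- solver.inverse_kinematics(position, orientation): joint angles nearest the present ones, or None.
- env.sense(): the state.
- viewer.read_camera(name): name is "side" or "top" or "wrist"; returns (picture, depth): 420x560x3 uint8, red, green, blue; 420x560 float32, m along the optical axis (not along the pixel's ray), 0 where there is no reading.
- viewer.camera_info(name): a dict with "intrinsics" (3x3 intrinsics, pixels), "eye" and "rotation" of the camera in the world; the wrist camera has in their place "T_tool_cam" (4x4, takes a point from camera to tool coordinates, whose origin is the TCP and whose axes are the flange's). Camera axes: x right, y up, looking along -z (the intrinsics and any distortion apply to the point x, -y, -z); pixel columns grow to the right and rows downward; lengths in m; the calibration is good to about 2 mm. A picture is of the moment at which its call begins: read the wrist's pose just before it. camera_info takes no time and is no camera call.
A pose or a line that the arm cannot do raises env.PlanningError and nothing moves.
- workorder.finish_job(): hands the job in; it is judged then, once.
Trained networks look in the newest picture that a camera, given by its name, has taken for a name from the list of things; names that differ only in an ending like _2 or _b are one class to them, and where a whole thing is asked for, a point or a joint stands for the part that bears it (a point fixed in the world has none). Each returns a list of dicts, best first, with "score" (0 to 1); they miss things now and then, are a little off and sometimes report something else, mostly with a low value. They report only what shows in the picture. A call takes as long as a camera call. They do not tell look-alikes from the thing itself.
- search_frame(camera, name): "at" ([x, y, z] in m, in world coordinates, good to about 4 mm: the middle of the surface that is visible of it).
- tip_of(camera, name): "at" ([x, y, z] in m, in world coordinates, good to about 4 mm: a listed point, or the origin of a listed thing).
The state is a dict: "t": time; "joint_positions": joint angles; "joint_velocities": joint speeds; "tau": joint torques, N m; "ee_pos": TCP position; "tcp_rot": TCP orientation; "wrist_force": force on the tool from outside, world axes, zero at the start; "moment": the same for the moment, N m; "gripper_width": finger opening in m; "grasp_force": force on a finger pad.
Only numpy, scipy, OpenCV 4.12 (cv2) and the standard library are available. Lean on these libraries where they do the work, as an engineer would, in place of code of your own. Each camera call takes 0.05 s, during which the arm holds its last target. There are 200 camera calls.

## Working session

There is one attempt and no reset: what is moved stays moved. The work goes in short steps, each a Python script; the robot and the scene stay as the last script left them, time stands still between calls to the robot, and variables do not carry over. Pictures are saved under pics/ and viewed, at most 10 in all, crops included, and the job is handed in when it is done.

```bash
ls; mkdir -p pics; cat > h.py <<'E'
import numpy as np, cv2
from station import env, effector, solver, viewer, workorder, search_frame, tip_of
def world(cam,depth,u,v):
    c=viewer.camera_info(cam);K=np.array(c["intrinsics"]);d=depth[v,u]
    p=np.array([(u-K[0,2])/K[0,0]*d,-(v-K[1,2])/K[1,1]*d,-d])
    return np.array(c["rotation"])@p+np.array(c["eye"])
def pix(cam,P):
    c=viewer.camera_info(cam);K=np.array(c["intrinsics"])
    p=np.array(c["rotation"]).T@(np.array(P)-np.array(c["eye"]));p=p*[1,-1,-1]
    q=K@p;return (q[:2]/q[2]).round().astype(int)
E
python3 - <<'E'
from h import *
ims=[]
for c in("top","side"):
    im,d=viewer.read_camera(c);np.save(f"pics/{c}_d.npy",d);cv2.imwrite(f"pics/{c}0.png",im[:,:,::-1])
    i=viewer.camera_info(c);print(c,{k:np.round(v,3).tolist() if not isinstance(v,str) else v for k,v in i.items()})
    for n in("scoop","scoop_lip","scoop_grip","mat","trough","drawer_floor","cab_drawer0_handle","cab","bead0","spool","jar_a","dish","tape","brush","mug"):
        for f in(search_frame,tip_of):
            try:print(c,n,f.__name__,[(np.round(r["at"],3).tolist(),round(r["score"],2),pix(c,r["at"]).tolist()) for r in f(c,n)][:6])
            except Exception as e: print(n,f.__name__,e)
E
```

```text
pics
top {'intrinsics': [[397.056, 0.0, 281.056], [0.0, 397.056, 214.213], [0.0, 0.0, 1.0]], 'eye': [0.507, 0.095, 1.228], 'rotation': [[0.015, 0.999, -0.034], [-1.0, 0.014, -0.011], [-0.01, 0.034, 0.999]]}
top scoop call [([0.511, 0.254, 0.006], 0.85, [234, 226]), ([0.308, 0.275, -0.0], 0.6, [226, 292])]
top scoop call [([0.502, 0.247, 0.002], 0.86, [236, 229]), ([0.315, 0.259, -0.002], 0.7, [231, 289])]
top scoop_lip call [([0.309, 0.27, 0.005], 0.87, [227, 292]), ([0.519, 0.255, 0.004], 0.84, [233, 223]), ([0.611, -0.256, 0.13], 0.56, [413, 192])]
top scoop_lip call [([0.364, 0.24, 0.002], 0.86, [238, 274]), ([0.46, 0.244, 0.003], 0.84, [237, 242])]
top scoop_grip call [([0.514, 0.249, 0.004], 0.8, [235, 225]), ([0.304, 0.272, 0.001], 0.75, [227, 293])]
top scoop_grip call [([0.234, 0.304, 0.073], 0.94, [211, 321]), ([0.634, 0.448, -0.003], 0.25, [173, 185])]
top mat call [([0.521, 0.249, 0.002], 0.85, [235, 222]), ([0.473, 0.637, 0.0], 0.63, [110, 236]), ([0.352, -0.399, 0.02], 0.19, [448, 282])]
top mat call [([0.473, 0.638, 0.0], 0.82, [110, 236]), ([0.516, 0.254, -0.001], 0.74
[... 4594 characters left out ...]
[339, 207]), ([0.758, 0.134, -0.002], 0.6, [222, 241]), ([0.48, 0.05, 0.014], 0.45, [304, 228])]
side dish call [([0.636, 0.437, 0.017], 0.93, [243, 305]), ([0.346, -0.393, 0.02], 0.64, [344, 162]), ([0.706, -0.194, 0.154], 0.62, [250, 153])]
side dish call [([0.635, 0.446, 0.003], 0.93, [243, 311]), ([0.361, -0.116, -0.003], 0.45, [339, 206])]
side tape call []
side tape call []
side brush call [([0.348, -0.392, 0.015], 0.78, [343, 163]), ([0.756, 0.15, 0.039], 0.18, [221, 235])]
side brush call [([0.331, -0.398, 0.0], 0.76, [347, 165]), ([0.458, -0.002, 0.023], 0.29, [311, 217])]
side mug call [([0.425, 0.5, 0.056], 0.79, [314, 319])]
side mug call [([0.43, 0.482, -0.0], 0.69, [311, 327])]
```

View pics/top0.png

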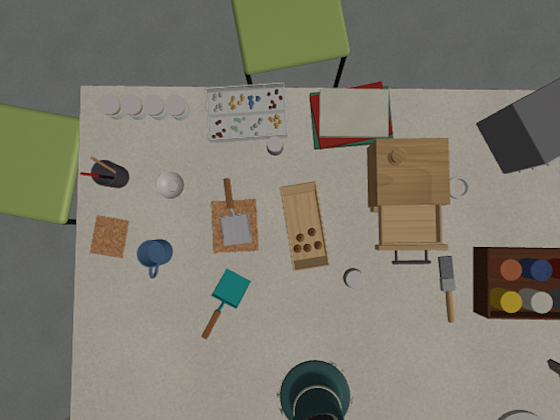

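View pics/side0.png

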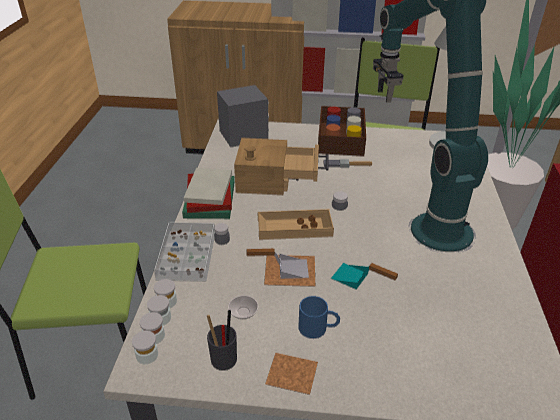

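Top view: the large cork mat at (235,225) carries the aluminium scoop, pan at (236,229) and wooden handle up to (227,182). The trough runs (300,185)–(312,268) with five beads around (306,240). The cabinet is at (410,175), its drawer open at (410,228) with the handle bar at (411,261).

Candidates that could be confused:
- **Scoop:** aluminium (236,229), or turquoise (230,290). I choose the aluminium one.
- **Mat:** large (235,225), or small (110,236). I choose the large one.
- **Spool and jars:** spool (397,155), jars (275,147) and (353,278), and jar lids (110–175,105). None of these get touched.

Next I refine the poses with depth and check the choice in a crop.

```bash
python3 - <<'E'
from h import *
im=cv2.imread("pics/top0.png");d=np.load("pics/top_d.npy")
c=viewer.camera_info("top");K=np.array(c["intrinsics"])
v,u=np.mgrid[:420,:560]
P=np.stack([(u-K[0,2])/K[0,0]*d,-(v-K[1,2])/K[1,1]*d,-d],-1)@np.array(c["rotation"]).T+np.array(c["eye"])
def rect(m,n):
    q=P[m];r=cv2.minAreaRect((q[:,:2]*1000).astype(np.float32));print(n,m.sum(),np.round(r[0],1),np.round(r[1],1),round(r[2],1),"z",np.round(np.median(q[:,2]),4))
X,Y,Z=P[...,0],P[...,1],P[...,2]
box=lambda a,b,e,f:(X>a)&(X<b)&(Y>e)&(Y<f)
rect(box(.35,.7,-.06,.13)&(Z>.030)&(Z<.05),"trough top")
rect(box(.5,.85,-.4,-.12)&(Z>.12)&(Z<.14),"cab top")
rect(box(.4,.6,-.36,-.16)&(Z>.095)&(Z<.125)&(X<.555),"drawer rim")
hsv=cv2.cvtColor(im,cv2.COLOR_BGR2HSV)
mt=box(.40,.62,.15,.35)&(hsv[...,1]>90)&(Z<.02);mt=cv2.morphologyEx(mt.astype(np.uint8),cv2.MORPH_OPEN,np.ones((3,3)))>0
rect(mt,"mat")
h=box(.52,.7,.2,.32)&(Z>.06)&(Z<.1);rect(h,"handle")
q=P[h];print("handle top z",np.percentile(q[:,2],[10,50,90]).round(4))
w=box(.45,.60,-.33,-.19)&(Z>.06)&(Z<.09);rect(w,"drawer floor")
rect(box(.39,.435,-.36,-.16)&(Z>.08)&(Z<.115),"bar")
fl=box(.54,.58,.01,.05);print("trough floor z",np.median(Z[fl]), "table", np.median(Z[box(.4,.5,.36,.42)]))
cv2.imwrite("pics/crop.png",cv2.resize(im[170:290,190:460],None,fx=2.9,fy=2.9,interpolation=cv2.INTER_CUBIC))
# beads: dark pixels in trough
m=(box(.38,.56,-.03,.1)&(hsv[...,2]<95)).astype(np.uint8)
n,l,s,ce=cv2.connectedComponentsWithStats(m)
for i in range(1,n):
    if s[i,4]>15: print("bead",ce[i].round(1),s[i,4],np.median(P[l==i],0).round(3))
print(env.sense()["t"])
E
```

```text
trough top 572 [513.5  36.6] [257.1 110.1] 10.1 z 0.0377
cab top 4679 [ 669. -257.] [185.4 201.9] 1.6 z 0.1295
drawer rim 934 [ 481.7 -261.4] [144.2 194. ] 0.8 z 0.1092
mat 1286 [511.6 252.6] [157.4 137.8] 4.0 z 0.002
handle 216 [599.5 260.7] [98.  18.8] 7.8 z 0.0855
handle top z [0.0785 0.0855 0.0884]
drawer floor 1831 [ 524.7 -260.3] [107.5 140.5] 0.9 z 0.0746
bar 175 [ 421.9 -263.9] [ 25.6 109.3] 0.1 z 0.0992
trough floor z 0.0034497922989593643 table -0.0012822108708139268
bead [310.7 231.2] 38 [0.498 0.017 0.027]
bead [298.6 236.9] 31 [0.48  0.053 0.026]
bead [316.7 244.1] 35 [ 0.459 -0.001  0.026]
bead [295.9 247.9] 30 [0.446 0.062 0.026]
bead [305.8 247.2] 32 [0.45  0.031 0.026]
3.1
```

View pics/crop.png

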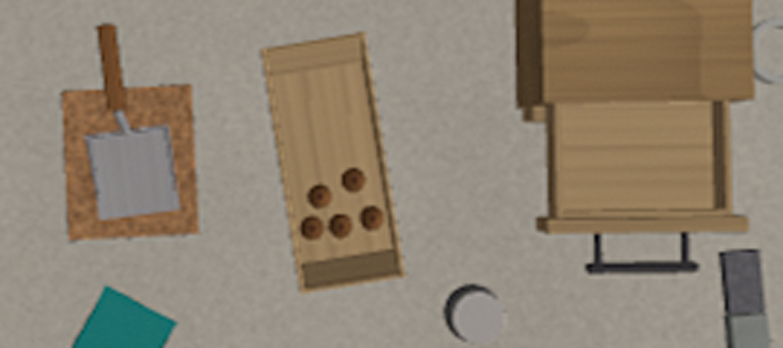

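The crop shows the aluminium scoop on the large mat with its lip towards the robot, and five beads in the trough's near half, so the choice is confirmed. Next I check IK along the whole plan.

```bash
cat >> h.py <<'E'
from scipy.spatial.transform import Rotation as Ro
FLIP=1
SY=np.radians(7.5); TY=np.radians(10.1); CY=np.radians(1.0)
TR=np.array([.514,.038,0.]); MAT=np.array([.512,.252,0.]); GRIP=np.array([.596,.2605,.077])
OFF=np.array([.140,0,.056])   # lip -> TCP in scoop axes
def pose(lip,yaw,a):
    "TCP pose for a lip position (world), scoop yaw, lip-up angle a (deg)"
    R=Ro.from_euler('ZY',[yaw,np.radians(a)]).as_matrix()
    return np.array(lip)+R@OFF, R@np.diag([FLIP,-FLIP,-1.])
def tr(x,y,z): return TR+Ro.from_euler('Z',TY).as_matrix()@np.array([x,y,z])
def sl(lip,yaw,a,rate=.15):
    p,R=pose(lip,yaw,a); env.movel(p,R,rate)
def wf(): return np.array(env.sense()["wrist_force"])
E
python3 - <<'E'
import h;from h import *
print(np.round(env.sense()["tcp_rot"],2).tolist())
for f in(1,-1):
    h.FLIP=f
    for n,a in dict(mat=([.46,.245,.003],SY,0),entry=(tr(.008,0,.08),TY,-4),push=(tr(-.1,0,.004),TY,-4),tilt=(tr(-.11,0,.025),TY,12),up=(tr(-.11,0,.16),TY,20),
      d0=([.505,-.262,.2],CY,20),d1=([.505,-.262,.14],CY,0),d2=([.51,-.262,.125],CY,-30),d3=([.515,-.262,.12],CY,-50)).items():
        q=solver.inverse_kinematics(*pose(*a));print(f,n,None if q is None else np.round(q,2).tolist())
    q=solver.inverse_kinematics([.37,-.262,.085],np.diag([f,-f,-1.]));print(f,"push",None if q is None else np.round(q,2).tolist())
E
```

```text
[[0.95, 0.3, -0.0], [0.3, -0.95, -0.0], [-0.0, 0.0, -1.0]]
1 mat [-0.08, 0.74, -0.56, 1.67, 0.48, 0.88, -2.27]
1 entry [0.21, 0.58, -0.49, 1.67, 0.34, 0.9, -1.8]
1 push [0.24, 0.52, -0.47, 1.98, 0.38, 0.65, -1.87]
1 tilt [0.15, 0.68, -0.4, 1.76, 0.29, 0.98, -1.78]
1 up [0.16, 0.62, -0.44, 1.59, 0.23, 1.35, -1.74]
1 d0 [0.34, 0.78, -0.1, 1.14, 0.16, 1.56, -1.33]
1 d1 [0.43, 0.57, -0.15, 1.49, 0.09, 1.09, -1.28]
1 d2 [0.74, 0.28, -0.31, 1.94, -0.32, 0.49, -0.85]
1 d3 [1.6, 0.37, -1.11, 2.18, -1.21, 0.17, 0.24]
1 push [0.66, 0.35, -0.13, 2.16, 0.08, 0.63, -1.1]
-1 mat [0.17, 0.92, -0.98, 1.65, 0.85, 1.06, 0.62]
-1 entry [0.41, 0.68, -0.81, 1.66, 0.58, 0.98, 1.16]
-1 push [0.41, 0.59, -0.7, 1.97, 0.58, 0.71, 1.11]
-1 tilt [0.37, 0.78, -0.73, 1.75, 0.55, 1.07, 1.16]
-1 up [0.4, 0.74, -0.83, 1.57, 0.46, 1.42, 1.21]
-1 d0 [0.62, 0.88, -0.68, 1.11, 0.53, 1.66, 1.58]
-1 d1 [0.77, 0.67, -0.68, 1.46, 0.44, 1.17, 1.61]
-1 d2 [1.03, 0.33, -0.66, 1.92, -0.05, 0.48, 2.07]
-1 d3 [1.79, 0.7, -1.48, 2.17, 1.27, 0.23, 1.05]
-1 push [1.11, 0.44, -0.66, 2.14, 0.42, 0.7, 1.73]
```

```bash
python3 - <<'E'
from h import *
R=pose([0,0,0],SY,0)[1]
s=env.sense();env.movel(np.array(s["ee_pos"])+[0.05,0,.13],None,.3)
env.reach(GRIP+[0,0,.16],R)
print(env.sense()["t"])
im,_=viewer.read_camera("wrist");cv2.imwrite("pics/w1.png",im[:,:,::-1])
s=env.sense()
for n in("scoop_grip","scoop_lip","scoop"):
    print(n,[(np.round(r["at"],3).tolist(),round(r["score"],2)) for r in tip_of("wrist",n)][:3])
print(np.round(s["ee_pos"],4),s["t"],s["joint_positions"])
E
```

```text
7.05
scoop_grip [([0.597, 0.263, 0.075], 0.81)]
scoop_lip [([0.366, 0.238, -0.005], 0.7)]
scoop [([0.502, 0.249, 0.005], 0.89), ([0.325, 0.26, -0.004], 0.81)]
[0.5964 0.2597 0.237 ] 7.1 [ 0.09123176  0.59564034 -0.8193052   1.53881276  0.45453926  1.20654788
 -2.24733392]
```

View pics/w1.png

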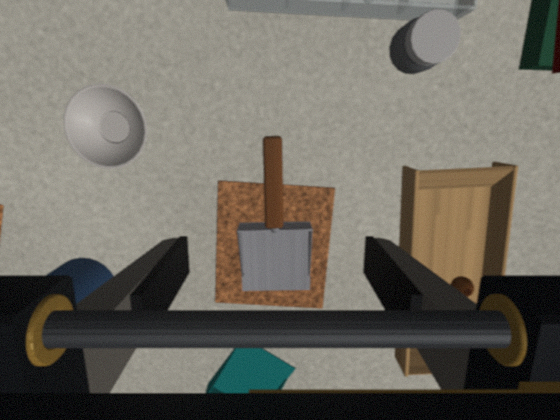

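The wrist view shows the scoop handle at (273,180), centred between the open fingers. The network's grip point agrees with mine within 3 mm, so I grasp now.

```bash
python3 - <<'E'
from h import *
G=np.array([.5965,.2615,.058])
env.movel(G,None,.15)
effector.grasp(60)
s=env.sense();print(s["t"],s["gripper_width"],s["grasp_force"],np.round(s["wrist_force"],1))
p,R=np.array(s["ee_pos"]),np.array(s["tcp_rot"])
env.movel(p+[0,0,.14],None,.2)
print(wf())
im,_=viewer.read_camera("side")
print([(np.round(r["at"],3).tolist(),round(r["score"],2)) for r in tip_of("side","scoop_lip")][:3],[(np.round(r["at"],3).tolist(),round(r["score"],2)) for r in tip_of("side","scoop")][:3])
cv2.imwrite("pics/s2.png",im[:,:,::-1])
im,_=viewer.read_camera("top")
print([(np.round(r["at"],3).tolist(),round(r["score"],2)) for r in tip_of("top","scoop_lip")][:3],[(np.round(r["at"],3).tolist(),round(r["score"],2)) for r in tip_of("top","scoop")][:3])
s=env.sense();p,R=np.array(s["ee_pos"]),np.array(s["tcp_rot"])
print("expect lip",(p-R@np.diag([1,-1,-1.])@OFF).round(4),"centre",(p-R@np.diag([1,-1,-1.])@(OFF-[.045,0,0])).round(4),s["t"])
E
```

```text
9.7 0.01752826264654493 59.99118983745575 [-1.4  0.  -0. ]
[ 0.06125938  0.56926537 -2.93330623]
[([0.457, 0.24, 0.144], 0.89), ([0.359, 0.238, -0.0], 0.71)] [([0.5, 0.253, 0.14], 0.79), ([0.321, 0.26, 0.001], 0.76)]
[([0.362, 0.241, 0.002], 0.85), ([0.458, 0.246, 0.139], 0.37)] [([0.319, 0.26, 0.001], 0.71), ([0.5, 0.249, 0.141], 0.47)]
expect lip [0.4572 0.2431 0.1412] centre [0.5018 0.249  0.1411] 10.85
```

The grasp is good: the measured lip matches the expected one within 3 mm. Now I scoop.

```bash
python3 - <<'E'
from h import *
sl(tr(.006,0,.10),TY,-4,.3)
sl(tr(.006,0,.016),TY,-4,.12)
env.pause(.2);b=wf();print("base",b.round(2))
z=.014
while True:
    sl(tr(.006,0,z),TY,-4,.03)
    f=wf()-b
    if abs(f[2])>2.5 or z<-.001: break
    z-=.0015
print("z floor",z,f.round(2),env.sense()["ee_pos"],env.sense()["t"])
z+=.0005
for x in np.arange(-.01,-.086,-.019):
    sl(tr(x,0,z),TY,-4,.06)
    print(round(x,3),(wf()-b).round(1))
print(env.sense()["t"])
im,_=viewer.read_camera("top");cv2.imwrite("pics/t3.png",cv2.resize(im[150:300,200:400][:,:,::-1],None,fx=4,fy=4))
im,_=viewer.read_camera("side");cv2.imwrite("pics/s3.png",cv2.resize(im[150:300,200:400][:,:,::-1],None,fx=4,fy=4))
open("z.txt","w").write(str(z))
E
```

```text
base [-0.26  0.77 -2.27]
z floor 0.0020000000000000026 [0.51 0.15 3.18] [0.65399016 0.06300838 0.06807119] 15.0
-0.01 [ 0.1 -0.3  2. ]
-0.029 [0.  0.1 2. ]
-0.048 [-1.3 -0.8  2.9]
-0.067 [-1.1 -0.2  1.4]
16.8167
```

View pics/t3.png

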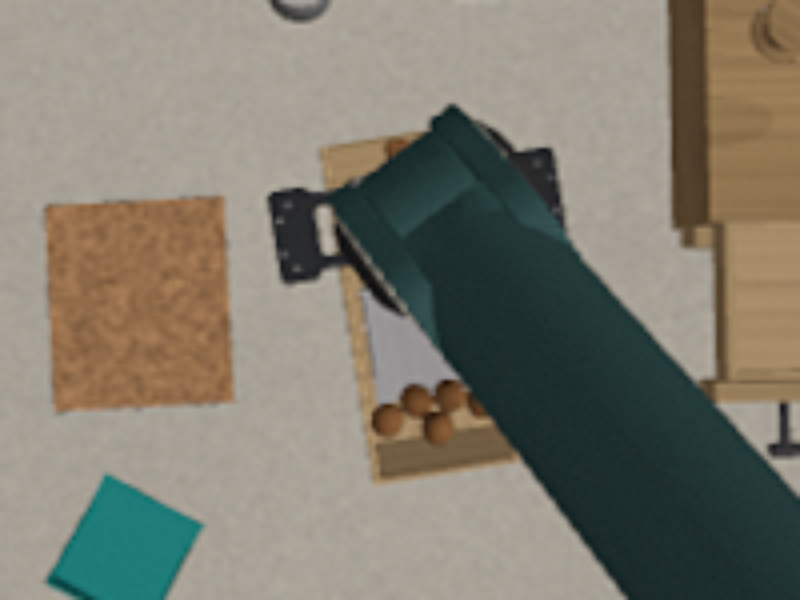

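The top view shows all five beads just ahead of the lip, around (387–480, 395–430), against the ramp end. I keep pushing, then tilt up along the ramp.

```bash
python3 - <<'E'
from h import *
z=float(open("z.txt").read());b=np.array([-.26,.77,-2.27]);ex=Ro.from_euler('Z',TY).as_matrix()[:,0]
x=-.067
while x>-.104:
    x-=.004;sl(tr(x,0,z),TY,-4,.05)
    f=wf()-b
    if f@ex>7: break
print("x",x,f.round(1),env.sense()["t"])
x0=max(x,-.1)+.001
for a in(0,4,8,12,16):
    h_=.09*np.sin(np.radians(max(a,0)))+.0015*(a>0)
    sl(tr(x0-h_/1.43,0,z+h_),TY,a,.06); print(a,(wf()-b).round(1))
sl(tr(x0-.022,0,z+.040),TY,18,.08);print((wf()-b).round(1))
sl(tr(x0-.022,0,z+.14),TY,20,.15)
env.pause(.3);print((wf()-b).round(2),env.sense()["t"])
for c in("top","side"):
    im,_=viewer.read_camera(c)
    print(c,[(np.round(r["at"],3).tolist(),round(r["score"],2)) for r in tip_of(c,"bead0")])
    cv2.imwrite(f"pics/{c}4.png",cv2.resize(im[130:280,200:400][:,:,::-1],None,fx=4,fy=4))
E
```

```text
x -0.10300000000000004 [7.9 0.7 6.6] 19.1667
0 [3.8 0.2 6. ]
4 [ 6.5 -0.2  6.1]
8 [ 5.9 -0.3  6.1]
12 [7.7 0.6 5.8]
16 [ 8.5 -0.1  5.1]
[ 0.  -0.5 -1.3]
[ 0.74 -0.33 -0.01] 21.875
top [([0.468, 0.048, 0.131], 0.65), ([0.472, 0.016, 0.125], 0.64), ([0.453, 0.004, 0.138], 0.53), ([0.441, 0.05, 0.136], 0.4)]
side [([0.453, 0.029, 0.138], 0.61), ([0.454, -0.0, 0.14], 0.51), ([0.466, 0.011, 0.131], 0.5), ([0.467, 0.047, 0.125], 0.47), ([0.446, 0.054, 0.137], 0.43), ([0.397, 0.016, 0.142], 0.3), ([0.634, 0.445, 0.002], 0.19), ([0.55, -0.259, 0.074], 0.16)]
```

View pics/side4.png

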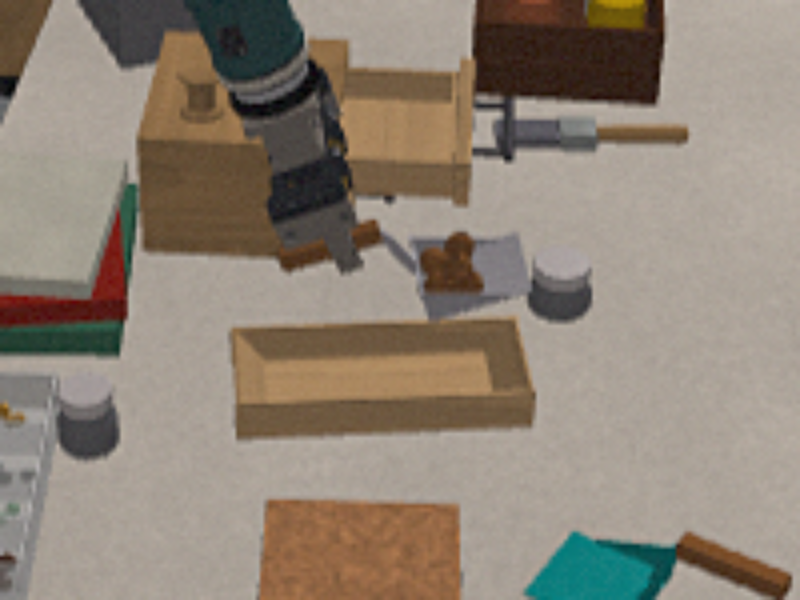

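All five beads sit in the pan and the trough is empty. I carry them to the drawer at low tilt speed, checking IK first.

```bash
python3 - <<'E'
from h import *
L=lambda z,x=.535:[x,-.261,z]
for n in(L(.24),20),(L(.142),0),(L(.132),-18),(L(.125),-34):
    q=solver.inverse_kinematics(*pose(n[0],CY,n[1]));print(None if q is None else np.round(q,2).tolist())
s=env.sense();p=np.array(s["ee_pos"]);env.movel(p+[0,0,.10],None,.2)
sl(L(.24),CY,18,.25)
sl(L(.17),CY,12,.15)
print(env.sense()["t"])
for z,a in((.146,3),(.144,0),(.142,-3),(.14,-6),(.138,-10)):
    sl(L(z),CY,a,.04);env.pause(.15)
sl(L(.134),CY,-18,.06);sl(L(.127),CY,-32,.1);env.pause(.4)
print(env.sense()["t"],wf().round(1))
sl(L(.24,.50),CY,0,.2)
for c in("top","side"):
    im,_=viewer.read_camera(c)
    print(c,[(np.round(r["at"],3).tolist(),round(r["score"],2)) for r in tip_of(c,"bead0")])
    cv2.imwrite(f"pics/{c}5.png",cv2.resize((im[130:280,330:480] if c=="top" else im[110:235,220:400])[:,:,::-1],None,fx=4,fy=4))
print(env.sense()["t"])
E
```

```text
[0.54, 0.89, -0.62, 0.96, 0.5, 1.76, -1.51]
[0.75, 0.73, -0.72, 1.38, 0.48, 1.21, -1.56]
[0.98, 0.55, -0.82, 1.67, 0.41, 0.8, -1.5]
[1.23, 0.42, -0.92, 1.92, 0.19, 0.41, -1.27]
24.7167
28.3917 [-0.6 -0.6 -1.7]
top [([0.53, -0.243, 0.09], 0.5), ([0.481, -0.23, 0.09], 0.47), ([0.488, -0.295, 0.091], 0.41), ([0.556, -0.261, 0.086], 0.38)]
side [([0.529, -0.242, 0.084], 0.61), ([0.556, -0.266, 0.09], 0.6), ([0.488, -0.267, 0.087], 0.48), ([0.485, -0.226, 0.088], 0.47), ([0.489, -0.296, 0.092], 0.39)]
29.45
```

View pics/side5.png

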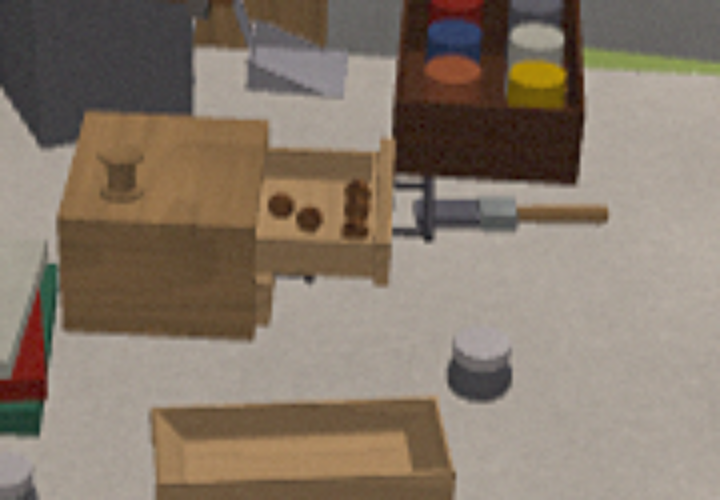

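All five beads lie in the drawer: two at (280–310, 205–218) and three along the front panel at (357, 190–230). Now I return the scoop to its mat.

```bash
python3 - <<'E'
from h import *
M=MAT-.045*np.array([np.cos(SY),np.sin(SY),0])
sl(M+[0,0,.14],SY,0,.3);sl(M+[0,0,.02],SY,0,.2)
env.pause(.2);b=wf();z=.010
while z>-.002:
    sl(M+[0,0,z],SY,0,.04)
    if (wf()-b)[2]>2: break
    z-=.002
print(z,(wf()-b).round(1))
effector.release();env.pause(.2)
p=np.array(env.sense()["ee_pos"]);env.movel(p+[0,0,.16],None,.25)
for c in("top","side"):
    im,d=viewer.read_camera(c)
    for n in("scoop","scoop_lip"):print(c,n,[(np.round(r["at"],3).tolist(),round(r["score"],2)) for r in tip_of(c,n)][:3])
    cv2.imwrite(f"pics/{c}6.png",cv2.resize((im[180:270,190:290] if c=="top" else im[200:310,230:350])[:,:,::-1],None,fx=4,fy=4))
print(env.sense()["t"])
E
```

```text
0.004 [ 1.5 -0.5  4.9]
top scoop []
top scoop_lip [([0.363, 0.241, 0.002], 0.61)]
side scoop [([0.515, 0.258, 0.003], 0.95), ([0.322, 0.261, 0.001], 0.78)]
side scoop_lip [([0.47, 0.246, 0.004], 0.94), ([0.363, 0.239, -0.001], 0.61)]
35.925
```

View pics/side6.png

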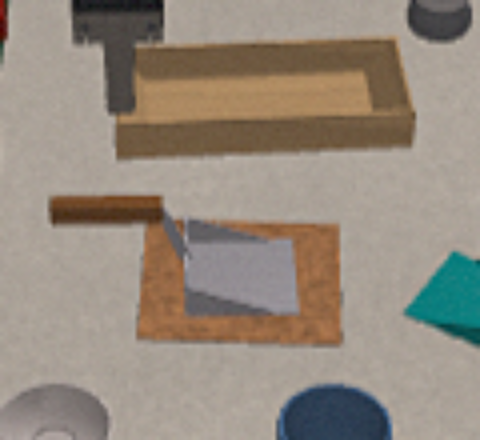

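The scoop stands flat at the middle of the mat, its centre at about (0.515, 0.258). Next I push the drawer shut.

```bash
python3 - <<'E'
from h import *
R=np.diag([1,-1,-1.])
effector.grasp(20)
env.reach([.37,-.262,.26],R)
env.movel([.37,-.262,.083],R,.2)
env.pause(.1);b=wf();x=.385
while x<.53:
    env.movel([x,-.262,.083],R,.08)
    f=wf()-b;print(round(x,3),f.round(1).tolist())
    if -f[0]>20: break
    x+=.008 if x<.485 else .003
print(env.sense()["ee_pos"],env.sense()["t"])
E
```

```text
0.385 [-0.6, 0.7, 0.3]
0.393 [-0.0, 0.2, 1.4]
0.401 [-0.2, 0.1, -0.3]
0.409 [-0.7, 0.0, -0.0]
0.417 [-0.2, 0.8, 0.7]
0.425 [0.5, 0.7, 0.5]
0.433 [-0.6, 1.0, 0.6]
0.441 [-0.1, 0.9, 0.5]
0.449 [-0.3, 1.2, 0.6]
0.457 [0.8, 0.6, -0.5]
0.465 [0.2, 0.9, 0.7]
0.473 [0.3, 0.8, 0.1]
0.481 [-0.8, 0.6, -0.5]
0.489 [-0.9, 0.7, 0.3]
0.492 [-0.5, 0.0, 0.2]
0.495 [-0.4, 0.8, 0.9]
0.498 [-1.7, 1.0, 0.5]
0.501 [-0.3, 0.0, 0.7]
0.504 [0.1, 0.7, 0.6]
0.507 [-0.2, 0.9, 0.2]
0.51 [0.1, 1.3, 0.7]
0.513 [-2.0, 1.8, 0.6]
0.516 [-8.9, 0.9, 7.5]
0.519 [-17.3, 1.7, 13.0]
0.522 [-24.2, 2.4, 18.7]
[ 0.51322634 -0.26214963  0.08216826] 46.825
```

```bash
python3 - <<'E'
from h import *
env.movel([.45,-.262,.085],None,.2)
env.movel([.40,-.262,.26],None,.25)
env.reach([.25,-.5,.32],np.diag([1,-1,-1.]))
for c in("top","side"):
    im,d=viewer.read_camera(c)
    for n in("cab_drawer0_handle","scoop","drawer_floor"):print(c,n,[(np.round(r["at"],3).tolist(),round(r["score"],2)) for r in tip_of(c,n)][:2])
    cv2.imwrite(f"pics/{c}7.png",im[:,:,::-1]);np.save(f"pics/{c}7.npy",d)
a=cv2.imread("pics/top7.png")[130:290,190:480];cv2.imwrite("pics/v7.png",cv2.resize(a,None,fx=2.7,fy=2.7,interpolation=cv2.INTER_CUBIC))
print(env.sense()["t"])
E
```

```text
top cab_drawer0_handle [([0.529, -0.26, 0.095], 0.77)]
top scoop [([0.511, 0.253, 0.007], 0.76), ([0.322, 0.26, -0.003], 0.7)]
top drawer_floor [([0.706, -0.209, 0.128], 0.51)]
side cab_drawer0_handle [([0.525, -0.258, 0.095], 0.79)]
side scoop [([0.322, 0.261, 0.001], 0.7), ([0.514, 0.26, 0.003], 0.6)]
side drawer_floor [([0.36, -0.115, -0.003], 0.61)]
49.7167
```

View pics/v7.png

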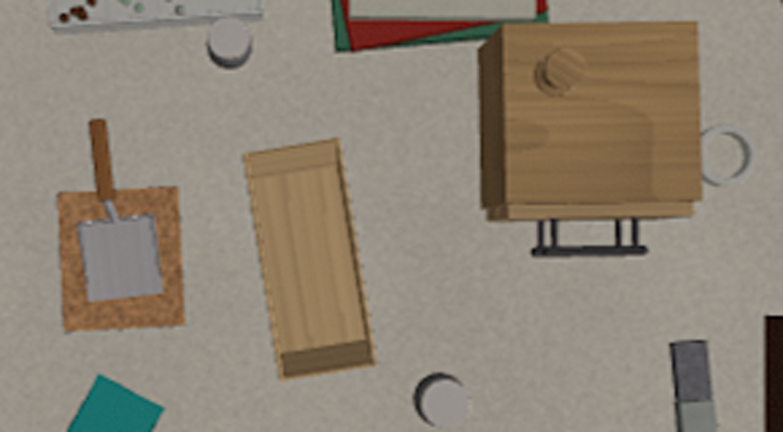

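The final view shows the drawer panel flush with the cabinet front (500–690, 210), the scoop centred on its mat (120,258), the trough empty and the bystanders unmoved. I hand in.

```bash
python3 -c "
from h import *
print(workorder.finish_job())"
```

```text
the job is handed in; nothing more can be done
None
```

I handed the job in at about 50 s of the 69 s allowed: all five beads went into the drawer in one scoop, the drawer is pushed shut against its stop, and the scoop stands flat on the middle of its mat; no verdict came back from the judge.

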